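# Bring the griddle burner to its usual heat

### The arm

A 6-joint arm with a two-finger parallel gripper is mounted at the origin on the work surface. World frame = base frame: x ahead of the robot, y to its left, z up, the work surface at z = 0. Lengths are in m, angles in rad, forces in N, time in s.
With the tool pointing down it reaches from about 0.3 to 0.775 m from the base axis. Payload 14.6 kg.
Tool frame: the origin (TCP) lies midway between the tips of the shut fingers; the grasp point (between the pads) lies 19 mm behind it (ctrl.pinch_z is the z of the grasp point in the tool frame, in m); z points along the fingers, y is the line along which they close (so a half turn about z gives the same grasp; the last joint's range is limited). The gripper opens to 94 mm and grips with 3 to 60 N. Pads are 16 mm wide; open, the fingers measure 119 mm over their backs; the gripper's body (75 mm by 177 mm) begins 78 mm behind the grasp point.
Start: joints at [1.082, 0.3, 1.521, -0, 1.321, -0.067], TCP at [0.225, 0.502, 0.205] pointing down, gripper open.
Joint ranges: [-3.03, 3.03], [-0.79, 2.21], [0.23, 2.52], [-1.04, 4.18], [0, 3.07], [-2.55, 2.55]. Speed limits (rad/s): [2.22, 2.22, 2.57, 3.14, 3.14, 3.14].

### API

Orientations are given as [roll, pitch, yaw] about the fixed x, y, z axes, in that order (R = Rz(yaw) Ry(pitch) Rx(roll)).
In Python, from station import ctrl, camera, ticket gives the robot as it stands. The module is installed in compiled form; this text tells all that it offers.
- The arm moves only by the shell command python3 -m inch 'ROWS' [FORCE]. ROWS is text: rows parted by semicolons, each of 7 numbers parted by spaces: the opening, from -1 (shut) to 1 (fully open), then the shift along the tool's x, y, z in units of 0.03 m (1.0 is 0.03 m), then the turn, a rotation vector about the tool's x, y, z in units of 10 degrees (1.0 is 10 degrees). In form: grip dx dy dz rx ry rz; .... A call has 1 to 10 rows; each row shifts and turns the commanded pose from where the row before left it, along the tool's axes as they then stand; what a row does not reach is not made up. A row lasts 1/8 s, in which the tool goes at most 62.5 mm and 10.7 degrees, less where a joint would pass 70% of its speed; a pose out of reach is approached as far as the arm can. A call with a number of a shift or a turn outside -1 to 1 is refused whole. A call with a gripper value outside its range is refused whole. The fingers move at their own pace and stop on an object; FORCE is the grip in N (left out, the last holds). Time passes only in rows, so rows that do not move let the fingers close. It gives the time, the measured TCP pose, the force, the opening and the grip force at its end, in the units of the state.
- ctrl.get_obs(): the state, without advancing time (a new reading comes with each control period).
- camera(name): name is "side" or "top" or "wrist"; returns a dict with "img" (384x512x3 uint8, blue, green, red), "range_z" (384x512 float32, m along the optical axis (not along the pixel's ray), 0 where there is no reading), "intrinsics" (3x3 intrinsics, pixels), "k1" (the pictures are not rectified: a ray, as slopes to the right and down, at radius r is drawn at 1 + k1 r^2 times it, then the intrinsics apply), "view" (4x4, takes a point from world to camera coordinates). Camera axes: x right, y down, z forward; pixel columns grow to the right and rows downward; lengths in m; the calibration is good to about 2 mm. A picture is of the moment at which its call begins.
- ticket.hand_in(): hands the job in; it is judged then, once.
The state is a dict: "time_s": time; "qpos": joint angles; "joint_vel": joint speeds; "tau": joint torques, N m; "ee_pos": TCP position; "eef_rot": TCP orientation; "force": force on the tool from outside, world axes, zero at the start; "moment": the same for the moment, N m; "grip_width": finger opening in m; "grip_force": force on a finger pad.
Only numpy, scipy, OpenCV 4.12 (cv2) and the standard library are available. Lean on these libraries where they do the work, as an engineer would, in place of code of your own. Each camera call takes 0.05 s, during which the arm holds its last target. There are 200 camera calls.

### The job

Get the griddle burner ready: first open the gas by pushing the red lever of the brass gas cock fully round to its stop, so that it lies along the pipe, then push the black pointer arm of the round heat dial round until it points at the middle of the yellow magnet. Only push the lever and the pointer with a fingertip or the outside of the fingers, never pinch them between the fingers; leave the two green bowls, the glass jar and the steel turner where they are.

Things in the scene. Friction and masses are not known exactly. Their poses are not given: they have to be found in the camera images.
- cock (a joint): angle of the red gas lever about its vertical axis, rad: 0 = closed (lever square across the pipe), 1.57 = fully open at its stop (lever along the pipe). Grows clockwise as seen from above. It starts between 0 and 0.25 and stays where it is left; about 2 N at 70 mm from the axis turns it.
- cock_axis (a point): point on the lever's vertical axis, 60 mm above the counter. Its x axis is square to the pipe and its y axis runs along the pipe. The closed lever points along this -x, the open lever along +y.
- cock_base: brass gas cock, fixed to the counter, turned by up to 0.4 rad. Origin on the counter under the lever's axis; y along the pipe. Horizontal brass pipe 22 mm thick, its top 51 mm above the counter, 180 mm long, bending down into the counter at both ends; in its middle a valve block 36 x 50 mm, top 58 mm above the counter.
- cock_tip (a point): outer end of the red lever, 105 mm from its axis, 72 mm above the counter, on the lever's centre line. The lever is a straight red bar 16 mm wide and 20 mm high, its underside 62 mm and its top 82 mm above the counter, from the steel hub (32 mm across, top 86 mm above the counter) to the tip.
- pointer (a joint): angle of the black pointer arm about its vertical axis, rad, counter-clockwise from above; stops at -2.4 and 2.4. It starts between -0.3 and 0.3 and stays where it is left; about 2 N at 45 mm from the axis turns it.
- pointer_hub (a point): point on the pointer's vertical axis, 52 mm above the counter. Turns with the pointer: its x axis runs along the pointer from hub to tip. The hub is a steel cylinder 32 mm across, top 64 mm above the counter.
- dial: fixed round heat dial under the pointer, dark steel, 200 mm across, with a white plate whose top is 31 mm above the counter. Origin on the counter under the pointer's axis; its x axis is the direction of pointer joint 0, turned by up to 0.5 rad.
- pointer_tip (a point): orange nose of the pointer, 68 mm from its axis, 52 mm above the counter, on the centre line. The arm is a straight black bar 16 mm wide and 24 mm high, its underside 40 mm and its top 64 mm above the counter, from the hub to 60 mm from the axis, with a white line along its top; the last 8 mm are the orange nose.
- yellow_dot: yellow round magnet, the mark to point at, 20 mm across, 4 mm thick, stuck on the dial plate 70 to 83 mm from the pointer's axis and 60 to 105 degrees to the left or right of the dial's middle direction (pointer joint 0). Origin at the centre of its underside.
- blue_dot: blue round magnet of the same size on the other side of the dial; not the mark. Origin at the centre of its underside.
- bowl_left: green plastic bowl left of the griddle, 144 mm across, 58 mm high, loose. Origin at the centre of its underside. Leave alone.
- bowl_right: green plastic bowl right of the griddle, same size, loose. Leave alone.
- jar: clear glass jar with steel cap, 64 mm across, 95 mm high, loose, standing between dial and gas cock. Origin at the centre of its underside. Leave alone.
- turner: steel turner, 280 mm long, lying on the counter to the right, loose. Leave alone.
- griddle: heavy iron griddle on its burner, fixed, 280 mm across, rim 62 mm high, beyond the dial and the cock. Origin at the centre of its underside.
Things that resemble listed ones, but are neither listed nor needed, are in the scene too. What is shaped like the dial but purple is not meant.

How it is judged:
By the outcome, as a careful person would: the job done as asked, in the order asked, and still so for the second after the job is handed in, with the robot touching nothing.
It also fails if it takes over 54 s, if anything falls off the work surface, if the arm or the gripper's body presses on something with over 40 N, if the wrist force passes 120 N, or if a joint passes its speed limit or range.

## Working session

There is one attempt and no reset: what is moved stays moved. The work goes in short steps, Python scripts to look and compute and a shell command to move; the robot and the scene stay as the last step left them, time stands still between calls to the robot, and variables do not carry over. Pictures are saved under pics/ and viewed, at most 10 in all, crops included, and the job is handed in when it is done.

```bash
mkdir -p pics; cat > h.py <<'E'
import numpy as np, cv2
from station import ctrl, camera
def ray(c,u,v):
    K=c['intrinsics'];k=c['k1']
    d=np.array([(u-K[0,2])/K[0,0],(v-K[1,2])/K[1,1]]);s=d.copy()
    for _ in range(20): s=d/(1+k*(s@s))
    return np.array([s[0],s[1],1.])
def at_z(c,u,v,z):
    V=c['view'];R=V[:3,:3];o=-R.T@V[:3,3];w=R.T@ray(c,u,v)
    return o+w*(z-o[2])/w[2]
def px(c,p):
    V=c['view'];q=V[:3,:3]@p+V[:3,3];s=q[:2]/q[2];s=s*(1+c['k1']*(s@s));K=c['intrinsics']
    return K[0,0]*s[0]+K[0,2],K[1,1]*s[1]+K[1,2]
E
python3 - <<'E'
from h import *
import pickle
for n in('top','side'):
    c=camera(n);pickle.dump(c,open(n+'.pkl','wb'))
    cv2.imwrite(f'pics/{n}0.png',cv2.resize(c['img'],(800,600),interpolation=cv2.INTER_CUBIC))
    print(n,c['view'].round(3).tolist(),c['intrinsics'].tolist(),c['k1'])
print(ctrl.get_obs())
E
```

```text
top [[-0.018, -1.0, 0.006, -0.186], [-0.995, 0.018, -0.096, 0.515], [0.096, -0.007, -0.995, 1.284], [0.0, 0.0, 0.0, 1.0]] [[404.73055583572375, 0.0, 254.03217737243529], [0.0, 404.73055583572375, 183.73548668904223], [0.0, 0.0, 1.0]] 0.033805415844507275
side [[0.988, -0.152, 0.002, -0.51], [-0.086, -0.569, -0.818, -0.004], [0.125, 0.809, -0.575, 1.431], [0.0, 0.0, 0.0, 1.0]] [[368.5058116922466, 0.0, 262.4639560925099], [0.0, 368.5058116922466, 185.4393638530096], [0.0, 0.0, 1.0]] -0.037269724589072066
{'time_s': 0.1, 'qpos': array([ 1.08239241e+00,  3.00394398e-01,  1.52149772e+00, -1.47187912e-05,
        1.32072105e+00, -6.65757748e-02]), 'joint_vel': array([ 8.67088213e-05, -2.53292092e-03, -7.49836816e-04, -1.10471878e-04,
       -1.79231585e-03,  3.85186264e-04]), 'tau': array([ 2.14841821e-03, -5.32642543e+01, -3.53287840e+01,  7.09578814e-02,
        2.34411116e-02, -6.97129735e-05]), 'ee_pos': array([0.22507053, 0.5015847 , 0.20496367]), 'eef_rot': array([-3.14057345e+00, -5.36661370e-05,  2.71976813e+00]), 'force': array([ 0.58224213, -0.03782106, -0.09688039]), 'moment': array([ 0.00584126,  0.02730463, -0.01615336]), 'grip_force': 0.0, 'grip_width': 0.09388012572314675}
```

View pics/top0.png

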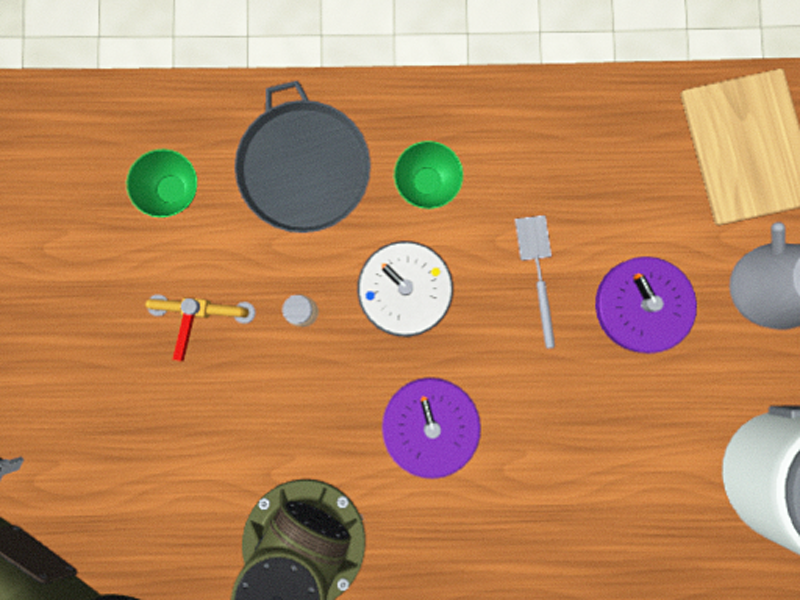

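View pics/side0.png

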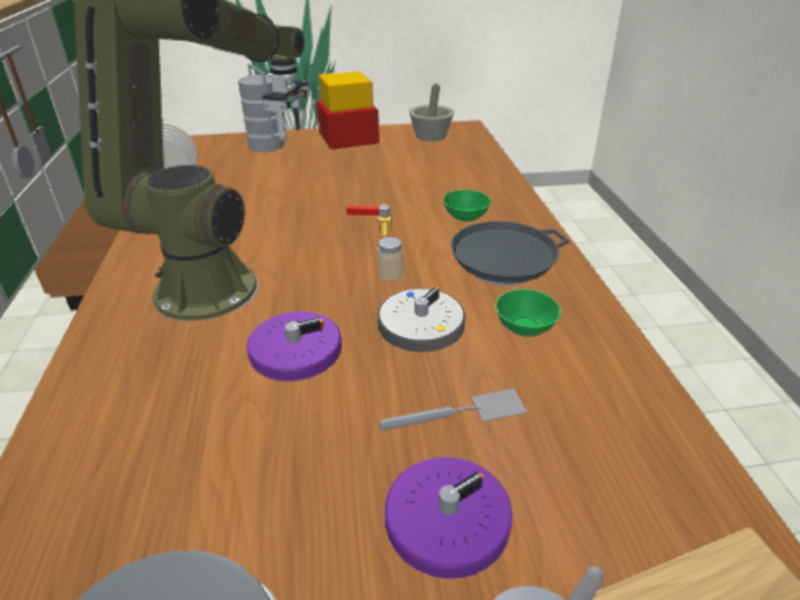

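The top picture shows three dials: white at (405,288), purple at (432,428) and (647,304). Only the white one fits, since it isn't purple and carries yellow (436,272) and blue (370,296) magnets. The cock hub is at (189,306), the lever tip at (180,358) and the jar at (299,311). The side picture agrees. I'll confirm this in one enlarged crop.

```bash
python3 - <<'E'
from h import *
import pickle
c=pickle.load(open('top.pkl','rb'))
cv2.imwrite('pics/crop1.png',cv2.resize(c['img'][145:241,90:298],None,fx=3.84,fy=3.84,interpolation=cv2.INTER_CUBIC))
E
```

```text
(no output)
```

View pics/crop1.png

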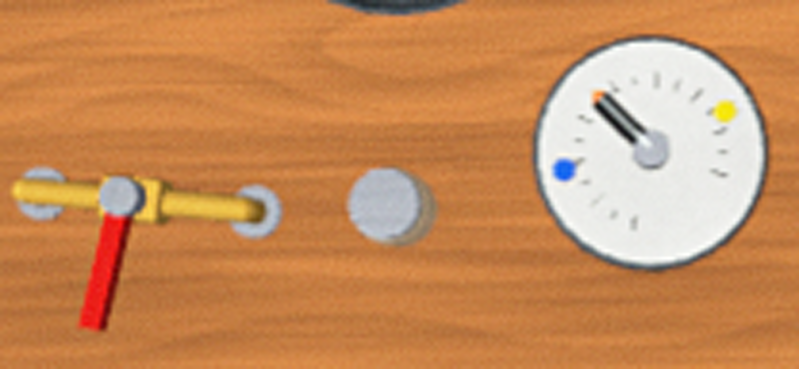

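The crop confirms it: white dial hub (651,149), nose (599,97), yellow (725,112), blue (564,170), cock hub (121,195), red lever tip (93,327), pipe ends (20,188) and (262,210), and jar cap (384,204).

```bash
python3 - <<'E'
from h import *
import pickle
c=pickle.load(open('top.pkl','rb'))
P={}
for n,u,v,z in [('hub',651,149,.064),('nose',599,97,.064),('yel',725,112,.035),('blue',564,170,.035),('plateL',537,152,.031),('plateR',765,152,.031),('plateT',651,38,.031),('plateB',651,266,.031),('chub',121,195,.086),('ctip',93,327,.082),('pipeL',20,188,.051),('pipeR',262,210,.051),('pipe2L',60,192,.051),('pipe2R',220,207,.051),('jar',384,204,.095)]:
    P[n]=at_z(c,90+(u+.5)/3.84-.5,145+(v+.5)/3.84-.5,z); print(n,P[n].round(4))
# yellow centroid
hsv=cv2.cvtColor(c['img'],cv2.COLOR_BGR2HSV)
m=cv2.inRange(hsv,(24,150,150),(34,255,255));m[:, :262]=0;m[:,300:]=0
v,u=np.nonzero(m[:200]);print(len(u),at_z(c,u.mean(),v.mean(),.035))
a=lambda p,q:np.degrees(np.arctan2(*(P[q]-P[p])[1::-1]))
dc=(P['plateL']+P['plateR']+P['plateT']+P['plateB'])/4;P['dc']=dc;print('dc',dc)
print('ptr',a('hub','nose'),'yel',a('dc','yel'),a('hub','yel'),'lever',a('chub','ctip'),'pipe',a('pipeR','pipeL'),a('pipe2R','pipe2L'))
o=ctrl.get_obs();print(o['ee_pos'],np.degrees(o['eef_rot']))
E
```

```text
hub [ 0.5087 -0.2106  0.064 ]
nose [ 0.5523 -0.1688  0.064 ]
yel [ 0.5416 -0.2739  0.035 ]
blue [ 0.4952 -0.1382  0.035 ]
plateL [ 0.5111 -0.1156  0.031 ]
plateR [ 0.5077 -0.3069  0.031 ]
plateT [ 0.6062 -0.2131  0.031 ]
plateB [ 0.414  -0.2094  0.031 ]
chub [0.4772 0.213  0.086 ]
ctip [0.3731 0.2347 0.082 ]
pipeL [0.4871 0.3061 0.051 ]
pipeR [0.4654 0.1093 0.051 ]
pipe2L [0.4832 0.2737 0.051 ]
pipe2R [0.4684 0.1435 0.051 ]
jar [0.4656 0.0028 0.095 ]
19 [ 0.5421792  -0.27316725  0.035     ]
dc [ 0.50975366 -0.21125546  0.031     ]
ptr 43.80456097608324 yel -63.01894200850676 -62.51807329222869 lever 168.22356292453082 pipe 83.70885558728838 83.54625712759865
[0.22507053 0.5015847  0.20496367] [-1.79941604e+02 -3.07484315e-03  1.55831235e+02]
```

```bash
python3 -m inch '-1 0 0 0 0 0 -0.8; -1 0 0 0 0 0 -0.8; -1 0 0 0 0 0 -0.82; -1 0 0 0 0 0 0'
```

```text
time_s: 0.6
ee_pos: [0.2251, 0.5017, 0.2052]
eef_rot: [-3.141, -0.0, 3.141]
force: [0.1, 0.3, -0.3]
grip_width: 0.057
grip_force: 0.0
```

```bash
python3 -m inch '-1 -0.55 -1 0 0 0 0; -1 -0.55 -1 0 0 0 0; -1 -0.55 -1 0 0 0 0; -1 -0.55 -1 0 0 0 0; -1 -0.55 -1 0 0 0 0; -1 -0.55 -1 0 0 0 0; -1 -0.55 -1 0 0 0 0; -1 -0.55 -1 0 0 0 0; -1 -0.5 -1 0 0 0 0; -1 -0.5 -1 0 0 0 0'
```

```text
time_s: 1.85
ee_pos: [0.3877, 0.2008, 0.2054]
eef_rot: [-3.142, -0.0, 3.138]
force: [0.2, 0.6, -0.5]
grip_width: 0.0007
grip_force: 0.0
```

```bash
python3 -m inch '-1 0 -0.4 0.5 0 0 0; -1 0 0 1 0 0 0; -1 0 0 1 0 0 0; -1 0 0 1 0 0 0; -1 0 0 0.8 0 0 0; -1 0 0 0.27 0 0 0; -1 0 0 0 0 0 0'
python3 - <<'E'
from h import *
c=camera('wrist');t=camera('top')
a=cv2.resize(c['img'],(400,300));b=cv2.resize(t['img'][130:250,70:230],(400,300),interpolation=cv2.INTER_CUBIC)
cv2.imwrite('pics/w1.png',np.hstack([a,b]))
# pusher path, tool half sizes hx,hy
H=np.array([.477,.213]);hx,hy=.008,.0125
for d in range(168,77,-10):
    t=np.radians(d);u=np.array([np.cos(t),np.sin(t)]);m=np.array([u[1],-u[0]])
    print(d,(H+.082*u-m*(.008+hx*abs(m[0])+hy*abs(m[1]))).round(4))
E
```

```text
time_s: 2.72
ee_pos: [0.3869, 0.1901, 0.0681]
eef_rot: [-3.141, -0.001, 3.142]
force: [0.5, -0.2, -0.5]
grip_width: 0.0002
grip_force: 0.0
168 [0.3922 0.2086]
158 [0.3925 0.2228]
148 [0.3954 0.2371]
138 [0.4009 0.251 ]
128 [0.4092 0.2641]
118 [0.42   0.2756]
108 [0.4331 0.285 ]
98 [0.4481 0.2917]
88 [0.4634 0.2955]
78 [0.476 0.297]
```

View pics/w1.png

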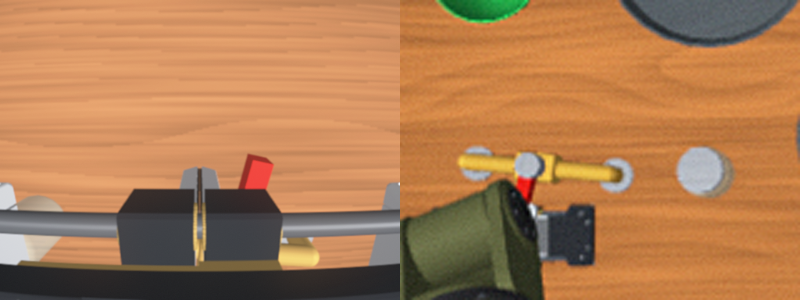

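The wrist view (left) shows the shut fingers at (200,200) standing beside the red lever at (258,175), low and clear of it. The top view agrees, so I'll sweep the arc.

```bash
python3 -m inch '-1 -0.17 0.62 0 0 0 0; -1 0 0.47 0 0 0 0; -1 -0.1 0.48 0 0 0 0; -1 -0.18 0.46 0 0 0 0; -1 -0.28 0.44 0 0 0 0'; python3 -m inch '-1 -0.36 0.38 0 0 0 0; -1 -0.44 0.31 0 0 0 0; -1 -0.5 0.22 0 0 0 0; -1 -0.3 0.08 0 0 0 0; -1 0 0 0 0 0 0'
```

```text
time_s: 3.45
ee_pos: [0.4094, 0.265, 0.0683]
eef_rot: [-3.141, -0.0, -3.141]
force: [-0.5, -2.0, 0.8]
grip_width: 0.0005
grip_force: 0.9
time_s: 4.08
ee_pos: [0.4574, 0.294, 0.0681]
eef_rot: [3.141, -0.0, -3.141]
force: [0.3, -0.5, 0.1]
grip_width: 0.0004
grip_force: 0.0
```

Now small +X pushes until the stop shows in the force.

```bash
for i in 1; do python3 -m inch '-1 -0.2 0.04 0 0 0 0; -1 -0.1 0.02 0 0 0 0'; done; python3 -m inch '-1 -0.1 0.02 0 0 0 0;-1 -0.05 0 0 0 0 0'
```

```text
time_s: 4.32
ee_pos: [0.465, 0.2952, 0.068]
eef_rot: [-3.14, -0.003, -3.141]
force: [-18.9, -4.8, 8.2]
grip_width: 0.0004
grip_force: 9.0
time_s: 4.58
ee_pos: [0.4658, 0.2951, 0.0677]
eef_rot: [-3.138, -0.012, -3.141]
force: [-42.8, -8.6, 24.2]
grip_width: 0.0009
grip_force: 21.0
```

Force has risen sharply to 43 N with no further motion, so the lever is at its stop. I'll back off, lift, and look on the way to the dial.

```bash
python3 -m inch '-1 0.5 -0.1 0 0 0 0; -1 1 0 0 0 0 0; -1 0 0 -1 0 0 0; -1 0 0 -1 0 0 0; -1 0 -1 -1 0 0 0; -1 0 -1 -1 0 0 0; -1 0 -1 0 0 0 0; -1 0 -1 0 0 0 0; -1 0 -1 0 0 0 0; -1 0 -1 0 0 0 0'
python3 - <<'E'
from h import *
c=camera('top')
cv2.imwrite('pics/t2.png',cv2.resize(c['img'][145:241,90:298],None,fx=3.84,fy=3.84,interpolation=cv2.INTER_CUBIC))
# lever direction by red pixels
hsv=cv2.cvtColor(c['img'],cv2.COLOR_BGR2HSV)
m=cv2.inRange(hsv,(0,180,100),(5,255,255))|cv2.inRange(hsv,(174,180,100),(180,255,255));m[:,:80]=0;m[:,170:]=0;m[:150]=0;m[240:]=0
v,u=np.nonzero(m);p=np.array([at_z(c,a,b,.082)[:2] for a,b in zip(u,v)])
w=p.mean(0)-[.4772,.213];print(len(u),p.mean(0),np.degrees(np.arctan2(w[1],w[0])))
E
```

```text
time_s: 5.82
ee_pos: [0.4259, 0.1122, 0.1887]
eef_rot: [3.141, 0.001, -3.141]
force: [-0.4, 0.3, 0.6]
grip_width: 0.0002
grip_force: 0.0
17 [0.49133072 0.30663141] 81.41776676631545
```

View pics/t2.png

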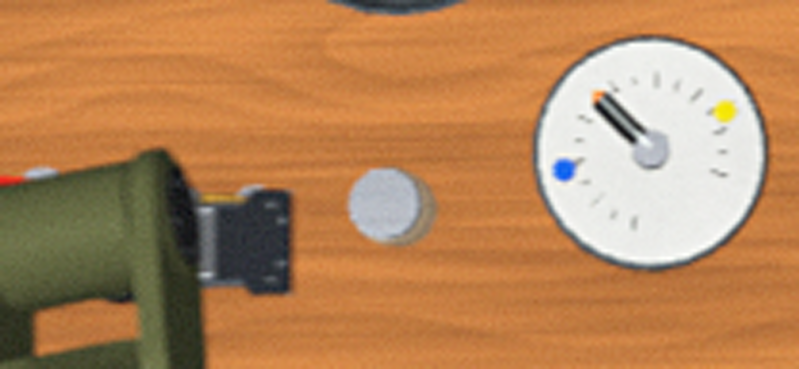

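The red tip is just visible at (10,182), along the pipe. I'll check it again unobstructed later. The dial is unchanged: nose (599,97), hub (651,149), yellow (725,112). The pointer must go clockwise by about 106°.

```bash
python3 - <<'E'
from h import *
C=np.array([.5092,-.211]);hx,hy=.011,.0125
o=ctrl.get_obs();p0=o['ee_pos'][:2]
def q(d,g=0):
    t=np.radians(d);u=np.array([np.cos(t),np.sin(t)]);m=np.array([u[1],-u[0]])
    return C+.050*u-m*(.008+g+hx*abs(m[0])+hy*abs(m[1]))
for d,g in [(43.8,.018),(43.8,0)]+[(x,0) for x in (34,24,14,4,-6,-16,-26,-36,-46,-52,-57,-62)]:
    p=q(d,g);e=(p-p0)/.03;print(d,p.round(4),'dx %.2f dy %.2f'%(-e[0],e[1]));p0=p
E
```

```text
43.8 [ 0.5158 -0.1456] dx -3.00 dy -8.52
43.8 [ 0.5282 -0.1586] dx -0.42 dy -0.43
34 [ 0.5369 -0.1627] dx -0.29 dy -0.14
24 [ 0.5452 -0.1688] dx -0.27 dy -0.20
14 [ 0.5522 -0.1768] dx -0.23 dy -0.27
4 [ 0.5576 -0.1863] dx -0.18 dy -0.32
-6 [ 0.5612 -0.1948] dx -0.12 dy -0.28
-16 [ 0.5636 -0.2026] dx -0.08 dy -0.26
-26 [ 0.5647 -0.2113] dx -0.04 dy -0.29
-36 [ 0.5641 -0.2205] dx 0.02 dy -0.31
-46 [ 0.5616 -0.2299] dx 0.08 dy -0.31
-52 [ 0.5592 -0.2354] dx 0.08 dy -0.18
-57 [ 0.5566 -0.2398] dx 0.09 dy -0.15
-62 [ 0.5535 -0.2441] dx 0.10 dy -0.14
```

```bash
python3 -m inch '-1 -0.35 -0.95 0 0 0 0; -1 -0.35 -0.95 0 0 0 0; -1 -0.35 -0.95 0 0 0 0; -1 -0.35 -0.95 0 0 0 0; -1 -0.35 -0.95 0 0 0 0; -1 -0.35 -0.95 0 0 0 0; -1 -0.3 -0.95 0 0 0 0; -1 -0.3 -0.95 0 0 0 0; -1 -0.3 -0.9 0 0 0 0; -1 0 0 0 0 0 0'
```

```text
time_s: 7.12
ee_pos: [0.5162, -0.143, 0.1882]
eef_rot: [-3.141, 0.0, 3.14]
force: [-0.2, 0.1, 0.5]
grip_width: 0.0002
grip_force: 0.0
```

```bash
python3 -m inch '-1 0 0 1 0 0 0; -1 0 0 1 0 0 0; -1 0 0 1 0 0 0; -1 0 0 1 0 0 0; -1 0 0 0.5 0 0 0; -1 0 0 0.22 0 0 0; -1 0 0 0 0 0 0'; python3 -m inch '-1 -0.42 -0.5 0 0 0 0; -1 -0.29 -0.14 0 0 0 0; -1 -0.27 -0.2 0 0 0 0; -1 -0.23 -0.27 0 0 0 0; -1 -0.18 -0.32 0 0 0 0; -1 -0.12 -0.28 0 0 0 0; -1 -0.08 -0.26 0 0 0 0; -1 -0.04 -0.29 0 0 0 0; -1 0.02 -0.31 0 0 0 0; -1 0.08 -0.31 0 0 0 0'
python3 - <<'E'
from h import *
c=camera('top');s=camera('side');w=camera('wrist')
r=lambda i:cv2.resize(i,(400,300),interpolation=cv2.INTER_CUBIC)
cv2.imwrite('pics/d1.png',np.vstack([np.hstack([r(c['img'][145:226,208:316]),r(s['img'][170:233,230:314])]),np.hstack([r(w['img']),r(c['img'][160:220,80:160])])]))
E
```

```text
time_s: 8.0
ee_pos: [0.5162, -0.1418, 0.0472]
eef_rot: [-3.141, 0.001, -3.141]
force: [-0.3, 0.1, 0.9]
grip_width: 0.0007
grip_force: 0.0
time_s: 9.25
ee_pos: [0.5618, -0.2289, 0.0468]
eef_rot: [-3.141, 0.0, -3.141]
force: [-0.2, 2.7, -0.3]
grip_width: 0.0008
grip_force: 0.9
```

View pics/d1.png

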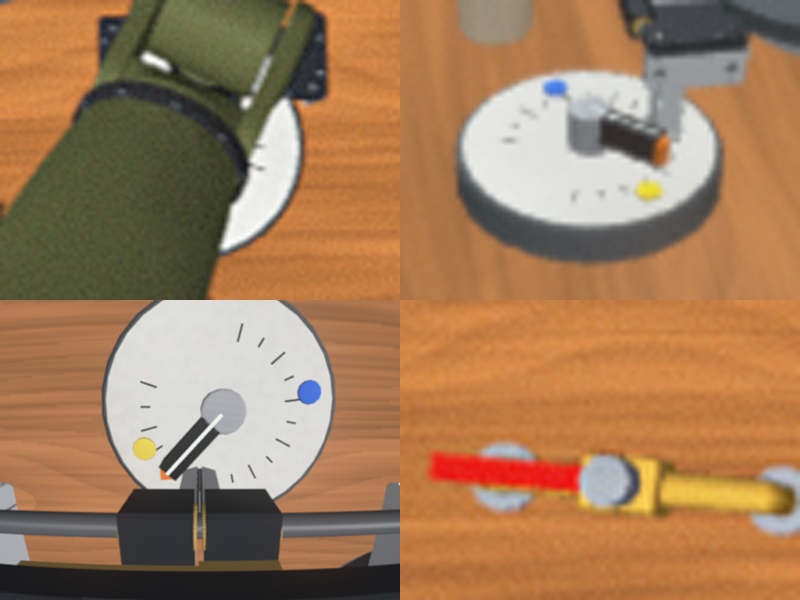

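Bottom right: the lever lies along the pipe, fully open. In the wrist view (bottom left) the hub is at (223,411), the nose at (167,474) and yellow at (144,449), so about 15–20° remains. I'll push most of that, then measure.

```bash
python3 -m inch '-1 0.08 -0.18 0 0 0 0; -1 0.08 -0.13 0 0 0 0; -1 0 0 0 0 0 0'
cat > meas.py <<'E'
from h import *
import sys
c=camera('wrist')
hsv=cv2.cvtColor(c['img'],cv2.COLOR_BGR2HSV)
def cen(m):
    n,l,s,ce=cv2.connectedComponentsWithStats(m);i=1+s[1:,4].argmax();print(s[i,4],ce[i].round(1));return ce[i]
hsv[230:]=0
y=cen(cv2.inRange(hsv,(22,110,120),(34,255,255)));n=cen(cv2.inRange(hsv,(5,120,120),(16,255,255))*(np.hypot(*(np.indices(hsv.shape[:2])-np.array([y[1],y[0]])[:,None,None]))<75).astype(np.uint8))
Y=at_z(c,*y,.035);print('yel',Y.round(4),'nose',at_z(c,*n,.062).round(4))
cv2.imwrite(sys.argv[1],cv2.resize(c['img'][40:250,130:410],(800,600),interpolation=cv2.INTER_CUBIC))
import pickle;pickle.dump((c,Y),open('w.pkl','wb'))
E
python3 meas.py pics/w3.png
```

```text
time_s: 9.78
ee_pos: [0.5569, -0.2379, 0.0468]
eef_rot: [-3.141, 0.0, -3.141]
force: [0.3, 0.5, 0.3]
grip_width: 0.0003
grip_force: 0.0
607 [197.3 197.1]
2231 [141.7 199.2]
yel [ 0.5404 -0.2758  0.035 ] nose [ 0.5348 -0.3024  0.062 ]
```

View pics/w3.png

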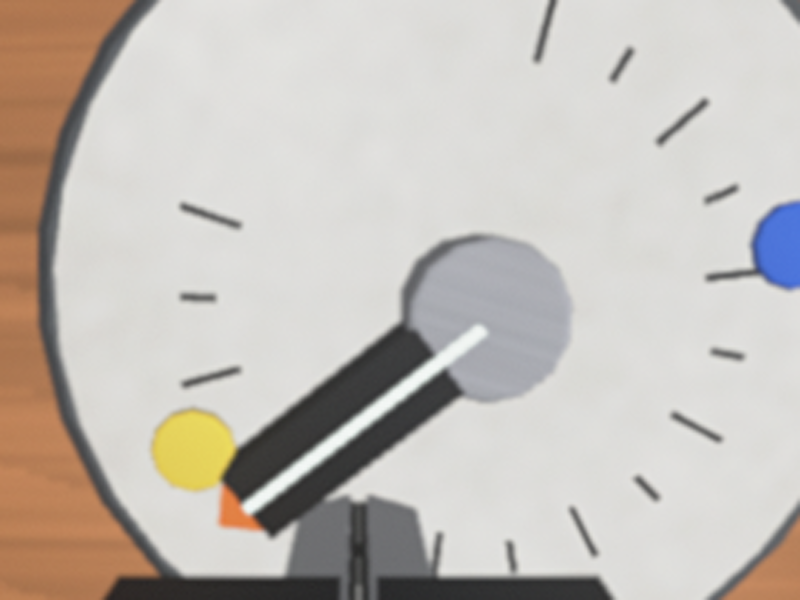

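Hub top centre is at (490,319), the white line runs from (482,330) to (248,508), and yellow is centred at (194,450). The pointer is still short of the mark.

```bash
cat > ang.py <<'E'
from h import *
import pickle,sys
c,Y=pickle.load(open('w.pkl','rb'))
f=lambda s,z:at_z(c,130+(float(s.split(',')[0])+.5)/2.857-.5,40+(float(s.split(',')[1])+.5)/2.857-.5,z)
H,A,B=[f(s,.064) for s in sys.argv[1:4]]
g=lambda v:np.degrees(np.arctan2(v[1],v[0]))
print('hub',H,'line',g(B-A),'hub-end',g(B-H),'yel',g(Y-H),np.hypot(*(Y-H)[:2]),'yel via top hub',g(Y-[.5092,-.211,0]))
E
python3 ang.py 490,319 482,330 248,508
```

```text
hub [ 0.50766614 -0.21308296  0.064     ] line -52.07961390653568 hub-end -51.361460198658214 yel -62.425107363757505 0.0707550053071314 yel via top hub -64.27651473648977
```

```bash
python3 -m inch '-1 0.08 -0.12 0 0 0 0; -1 0.09 -0.13 0 0 0 0; -1 0 0 0 0 0 0'; python3 meas.py pics/w4.png
```

```text
time_s: 10.2
ee_pos: [0.5518, -0.2454, 0.0468]
eef_rot: [-3.141, -0.0, -3.141]
force: [-0.3, -0.5, -0.2]
grip_width: 0.0004
grip_force: 0.0
387 [204.9 203. ]
2230 [149.5 199.8]
yel [ 0.5393 -0.2785  0.035 ] nose [ 0.53   -0.3055  0.062 ]
```

View pics/w4.png

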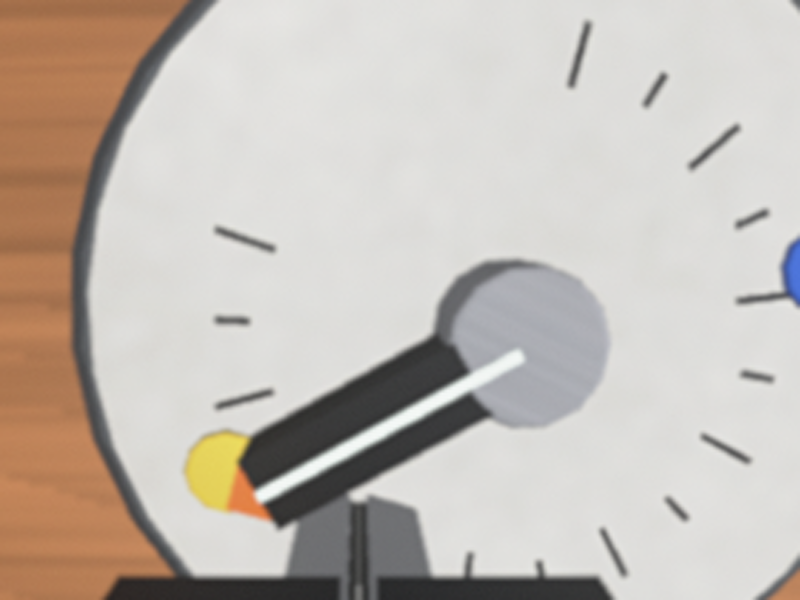

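Hub is at (528,346), the line from (520,357) to (258,497), and yellow, partly covered, is centred near (227,472).

```bash
sed -i "s/^g=/if len(sys.argv)>4: Y=f(sys.argv[4],.035)\ng=/" ang.py; python3 ang.py 528,346 520,357 258,497 227,472
```

```text
hub [ 0.50760492 -0.21325431  0.064     ] line -61.19824793349509 hub-end -60.098840439512095 yel -62.19037315814197 0.07066443838595701 yel via top hub -64.15159497597499
```

```bash
python3 -m inch '-1 0.03 -0.04 0 0 0 0; -1 0 0 0 0 0 0'; python3 -m inch '-1 -0.4 0.4 0 0 0 0; -1 -0.3 0.5 0 0 0 0; -1 0 0 -1 0 0 0; -1 0 0 -1 0 0 0; -1 0.7 0.4 -1 0 0 0; -1 0.9 0.4 -0.5 0 0 0; -1 1 0 0 0 0 0; -1 0.5 -0.5 0 0 0 0; -1 0 0 0 0 0 0'
python3 - <<'E'
from h import *
import pickle
t=camera('top');w=camera('wrist');pickle.dump((w,t),open('f.pkl','wb'))
cv2.imwrite('pics/f.png',np.hstack([cv2.resize(w['img'],(400,300)),cv2.resize(t['img'][150:216,220:308],(400,300),interpolation=cv2.INTER_CUBIC)]))
E
```

```text
time_s: 10.5
ee_pos: [0.5511, -0.2463, 0.0468]
eef_rot: [-3.142, 0.0, -3.141]
force: [0.6, 0.5, 0.5]
grip_width: 0.0006
grip_force: 0.4
time_s: 11.62
ee_pos: [0.4792, -0.21, 0.1521]
eef_rot: [-3.141, 0.0, -3.142]
force: [0.2, 0.2, -0.0]
grip_width: 0.0008
grip_force: 0.0
```

View pics/f.png

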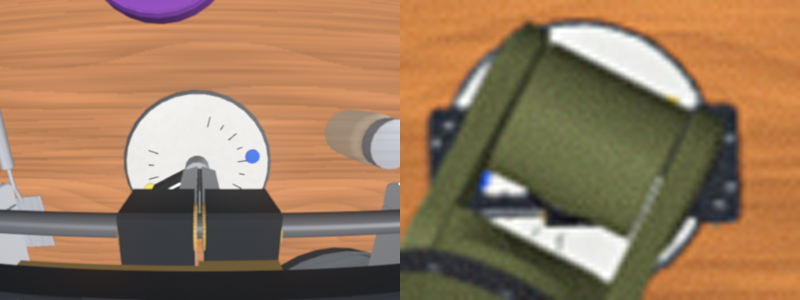

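The fingers and arm hide the pointer in both views. I'll take an unobstructed wrist shot from farther out, move the arm clear for a top shot, and view both together.

```bash
python3 -m inch '-1 -1 0 -0.5 0 0 0; -1 -1 0 0 0 0 0; -1 -1 0 0 0 0 0; -1 -1 -0.3 0 0 0 0; -1 0 0 0 0 0 0; -1 0 0 0 0 0 0'
python3 -c "
from h import *
import pickle;pickle.dump(camera('wrist'),open('fw.pkl','wb'))"
python3 -m inch '-1 1 0.9 -0.5 0 0 0; -1 1 0.9 0 0 0 0; -1 1 0.9 0 0 0 0; -1 1 0.9 0 0 0 0; -1 1 0.9 0 0 0 0; -1 1 0.9 0 0 0 0; -1 1 0.9 0 0 0 0; -1 0 0.9 0 0 0 0; -1 0 0.9 0 0 0 0; -1 0 0 0 0 0 0'
python3 - <<'E'
from h import *
import pickle
t=camera('top');w=pickle.load(open('fw.pkl','rb'));pickle.dump(t,open('ft.pkl','wb'))
# wrist crop centred on dial
u,v=px(w,np.array([.52,-.23,.05]));u0=int(np.clip(u-110,0,512-200));v0=int(np.clip(v-90,0,384-225))
print(u0,v0)
a=cv2.resize(w['img'][v0:v0+225,u0:u0+200],(400,450),interpolation=cv2.INTER_CUBIC)
b=cv2.resize(t['img'][148:220,226:290],(400,450),interpolation=cv2.INTER_CUBIC)
d=cv2.resize(t['img'][160:184,80:294],(800,90),interpolation=cv2.INTER_CUBIC)
cv2.imwrite('pics/g.png',np.vstack([np.hstack([a,b]),d]))
E
```

```text
time_s: 12.48
ee_pos: [0.5989, -0.2184, 0.1662]
eef_rot: [3.141, -0.001, -3.14]
force: [-0.3, 0.4, -0.4]
grip_width: 0.0004
grip_force: 0.0
time_s: 13.78
ee_pos: [0.3884, 0.0246, 0.182]
eef_rot: [3.142, 0.001, -3.139]
force: [-0.6, -0.3, -0.4]
grip_width: 0.0004
grip_force: 0.0
132 16
```

View pics/g.png

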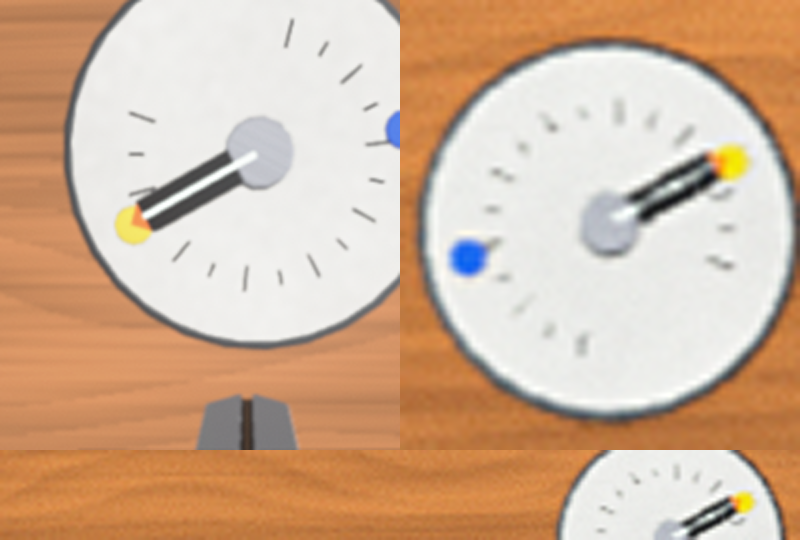

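```bash
python3 - <<'E'
from h import *
import pickle
w=pickle.load(open('fw.pkl','rb'));t=pickle.load(open('ft.pkl','rb'))
g=lambda v:np.degrees(np.arctan2(v[1],v[0]))
W=lambda u,v,z:at_z(w,132+(u+.5)/2-.5,16+(v+.5)/2-.5,z)
T=lambda u,v,z:at_z(t,226+(u+.5)/6.25-.5,148+(v+.5)/6.25-.5,z)
A,B=W(256,155,.064),W(142,217,.064)
def yc(c,box):
    h=cv2.cvtColor(c['img'],cv2.COLOR_BGR2HSV);m=cv2.inRange(h,(24,120,130),(34,255,255));k=np.zeros_like(m);x0,y0,x1,y1=box;k[y0:y1,x0:x1]=1
    pts=cv2.findNonZero(m*k);(x,y),r=cv2.minEnclosingCircle(pts);return x,y,r
x,y,r=yc(w,(182,112,212,142));H=W(260,152,.064);Y=at_z(w,x,y,.035);print('w',(x-132)*2,(y-16)*2,r,'line',g(B-A),'hub-end',g(B-H),'yel',g(Y-H))
H=T(209,223,.064);x,y,r=yc(t,(270,165,286,180));N=T(318,160,.06);Y=at_z(t,x,y,.035)
print('t',(x-226)*6.25,(y-148)*6.25,r,'ptr',g(N-H),'yel',g(Y-H))
# white-line/black bar moment fit not needed; lever:
h=cv2.cvtColor(t['img'],cv2.COLOR_BGR2HSV)
m=cv2.inRange(h,(0,180,100),(5,255,255))|cv2.inRange(h,(174,180,100),(180,255,255));m[:,:80]=0;m[:,170:]=0;m[:150]=0;m[240:]=0
v,u=np.nonzero(m);p=np.array([at_z(t,a,b,.082)[:2] for a,b in zip(u,v)],np.float32)
vx,vy=cv2.fitLine(p,cv2.DIST_L2,0,.01,.01)[:2].ravel();print('lever',len(u),np.degrees(np.arctan2(vy,vx)),g(p.mean(0)-[.4772,.213]))
E
```

```text
w 132.92306518554688 224.40383911132812 8.563441276550293 line -62.34509454564292 hub-end -62.037693679987726 yel -62.592738085303
t 328.125 159.375 2.549609661102295 ptr -60.62072544776345 yel -62.478341585246575
lever 145 83.788284 84.73780143687307
```

The pointer is at −62.3° with yellow at −62.6°, and the lever is at 83.8° with the pipe at 83.6°. Both are good, and the arm is clear.

```bash
python3 -c "
from station import ticket
print(ticket.hand_in())"
```

```text
the job is handed in; nothing more can be done
None
```

I opened the gas lever fully to its stop along the pipe, then pushed the heat dial's pointer to the middle of the yellow magnet (about 0.3° off by the wrist camera, nearly 2° by the coarser top one), and handed the job in at about 14 s with the arm clear.

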